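# Set the vane ring of a turbocharger to its index

## Task

Set the vane ring of the turbocharger on the blue fixture: first push its lever back clockwise, seen from above, until it rests against the green open stop, then push it the other way round the scale until its white pointer lines up with the yellow index tab, and leave it there with the hand clear. Push with the fingertips or the outside of the fingers only, never pinching the lever's red tab and never forcing it against the stop. Leave the yellow index tab and the parts standing around the work where they are.

Things in the scene. Friction and masses are not known exactly. Their poses are not given: they have to be found in the camera images.
- fixture: Blue base plate 340 x 300 x 18 mm, fixed to the bench, under a grey cast turbine housing (radius 118 mm, open top at 104 mm showing the steel vane ring; square inlet flange out to 143 mm on the +y side). Origin: on the ring's vertical axis at bench level; x points away from the lever side, z up; the plate reaches 200 mm to -x. Nothing on it but the lever's tab rises above 119 mm.
- scale (a point): Middle of the aluminium scale plate on the fixture's -x side, on its upper face: an arc about the ring's axis, radius 140 to 180 mm, top 110 mm above the bench, with a stroke every 5 degrees; the first, a long one, is at the open end. Axes of the fixture.
- open_stop (a point): Top of the green open-stop pin, 8 mm across, on the scale plate at radius 146 mm, 118 mm above the bench; a like pin of bare steel at the other end of the sweep is the closed stop. Axes of the fixture.
- unison (a joint): Angle of the vane ring and its lever about the fixture's vertical axis, rad: 0 = against the green open stop; grows counter-clockwise seen from above, to 0.80 at the closed stop. At value q the lever points along pi - 0.4 + q, counted counter-clockwise from the fixture's x axis. The ring is stiff: about 3 N at the tab moves it, and it stays where it is left.
- index (a joint): Angle of the yellow index tab about the same axis, counted like unison: the lever points exactly at the tab when the two values are equal. It lies between 0.28 and 0.52 and needs about 12 N to be shifted.
- lever_arm: The dark steel lever, turning with the ring. Origin on the ring's axis at bench level, x along the lever, y counter-clockwise, z up. At 122 mm along x an upright finger tab stands on it: 26 mm long (along x), 10 mm thick over its two red grip pads, from 117 to 157 mm above the bench.
- tab (a point): Centre of the upright red tab, 122 mm from the axis and 138.5 mm above the bench; x along the lever, y (counter-clockwise) across the tab's 10 mm thickness.
- pad_open: Red grip pad on the tab's clockwise flat, the one that faces the open stop; push on it to turn the ring counter-clockwise. Its origin and axes are those of the lever; the pad itself is 21 x 34 mm, its face 5 mm from the tab's middle.
- pad_close: Red grip pad on the tab's counter-clockwise flat; push on it to turn the ring clockwise, back to the open stop. Its origin and axes are those of the lever; the pad itself is 21 x 34 mm, its face 5 mm from the tab's middle.
- edge_in: Narrow red rim on the tab's end nearest the ring's axis, 5 mm thick, 13 mm from the tab's middle. Its origin and axes are those of the lever.
- edge_out: The same on the tab's outer end, 13 mm from its middle. Its origin and axes are those of the lever.
- pointer (a point): Tip of the lever's white pointer, 152 mm from the axis, 114 mm above the bench; x outward along the lever.
- index_mark (a point): Inner end of the yellow index tab, on its middle line: the tab is 8 mm wide, lies flat on the scale plate from radius 158 to 183 mm, top at 114 mm; x outward.
- compressor_wheel: Loose aluminium compressor wheel standing on the bench, 64 mm across, 44 mm high, origin under its centre.
- bearing_bush: Loose brass bearing bush standing on the fixture's base plate, 32 mm across, 34 mm high, origin under its centre.
- spanner: Loose steel spanner lying on the bench, 160 mm long along its x axis.
- nut_bin: Small loose blue bin of nuts on the bench, 120 x 100 x 55 mm, origin under its centre.

How it is judged:
By the outcome, as a careful person would: the job done as asked, in the order asked, and still so for the second after the job is handed in, with the robot touching nothing.
It also fails if it takes over 54 s, if anything falls off the work surface, if the arm or the gripper's body presses on something with over 40 N, if the wrist force passes 120 N, or if a joint passes its speed limit or range.

## Robot

A 7-joint arm with a two-finger parallel gripper is mounted at the origin on the work surface. World frame = base frame: x ahead of the robot, y to its left, z up, the work surface at z = 0. Lengths are in m, angles in rad, forces in N, time in s.
With the tool pointing down it reaches from about 0.425 to 0.875 m from the base axis. Payload 4.7 kg.
Tool frame: the origin (TCP) lies midway between the tips of the shut fingers; the grasp point (between the pads) lies 19 mm behind it (ctrl.grip_point_offset is the distance from the TCP to the grasp point, in m); z points along the fingers, y is the line along which they close (so a half turn about z gives the same grasp; the last joint's range is limited). The gripper opens to 87 mm and grips with 3 to 60 N. Pads are 19 mm wide; open, the fingers measure 117 mm over their backs; the gripper's body (75 mm by 190 mm) begins 51 mm behind the grasp point.
Start: joints at [-1.312, 0.321, -0.07, 1.45, 0.023, 1.371, -0.057], TCP at [0.158, 0.631, 0.223] pointing down, gripper open.
Joint ranges: [-2.86, 2.86], [-0.3, 2.09], [-1.38, 1.24], [0.06, 2.45], [-1.56, 4.7], [0.09, 2.05], [-2.69, 2.69]. Speed limits (rad/s): [2.57, 2.57, 3.14, 3.14, 3.14, 3.14, 3.14].

## Interface

Orientations are given as a rotation vector (axis times angle).
In Python, from bench import ctrl gives the robot as it stands.
- The arm moves only by the tool move_arm, never from a script. Its argument "increments" is text: rows parted by semicolons, each of 7 numbers parted by spaces: the shift along the world's x, y, z in mm, then the turn, a rotation vector about the world's x, y, z in degrees, then the closure in counts, from 0 (fully open) to 255 (shut). A call has exactly 8 rows; each row shifts and turns the commanded pose from where the row before left it; what a row does not reach is not made up. A row lasts 1/12 s, in which the tool goes at most 41.7 mm and 7.16 degrees, less where a joint would pass 70% of its speed; a pose out of reach is approached as far as the arm can. A call with a gripper value outside its range is refused whole. The fingers move at their own pace and stop on an object; "grip_force" is the grip in N (left out, the last holds). Time passes only in rows, so rows that do not move let the fingers close, or fill a call up. It gives the time, the measured TCP pose, the force, the opening and the grip force at its end, in the units of the state.
- ctrl.get_state(): the state, without advancing time (a new reading comes with each control period).
- ctrl.get_image(name): name is "scene" or "top"; returns a dict with "frame" (420x560x3 uint8, red, green, blue), "depth" (420x560 float32, m along the optical axis (not along the pixel's ray), 0 where there is no reading), "fx", "fy", "cx", "cy" (pixels), "k1" (the pictures are not rectified: a ray, as slopes to the right and down, at radius r is drawn at 1 + k1 r^2 times it, then the intrinsics apply), "position" and "orientation" of the camera in the world. Camera axes: x right, y down, z forward; pixel columns grow to the right and rows downward; lengths in m; the calibration is good to about 2 mm. A picture is of the moment at which its call begins.
- ctrl.close_job(): hands the job in; it is judged then, once.
Trained networks look in a picture, given as the dict that the camera call returned (one of the last four; its "shot" number tells which), for a name from the list of things; names that differ only in an ending like _2 or _b are one class to them, and where a whole thing is asked for, a point or a joint stands for the part that bears it (a point fixed in the world has none). Each returns a list of dicts, best first, with "score" (0 to 1); they miss things now and then, are a little off and sometimes report something else, mostly with a low value. They report only what shows in the picture. A call takes as long as a camera call.
- ctrl.find_in(target, picture): "centre" ([x, y, z] in m, in world coordinates, good to about 4 mm: the middle of the surface that is visible of it).
- ctrl.silhouettes(target, picture): "region" (420x560 bool, what is visible of it).
The state is a dict: "time": time; "joint_positions": joint angles; "qd": joint speeds; "joint_torque": joint torques, N m; "position": TCP position; "tool_rot": TCP orientation; "ft_force": force on the tool from outside, world axes, zero at the start; "torque": the same for the moment, N m; "grip_width": opening from 0.0 (shut) to 1.0 (fully open); "grip_force": force on a finger pad.
Only numpy, scipy, OpenCV 4.12 (cv2) and the standard library are available. Lean on these libraries where they do the work, as an engineer would, in place of code of your own. Each camera call takes 0.05 s, during which the arm holds its last target. There are 200 camera calls.

## Working session

There is one attempt and no reset: what is moved stays moved. The work goes in short steps, Python scripts to look and compute and a tool call to move; the robot and the scene stay as the last step left them, time stands still between calls to the robot, and variables do not carry over. Pictures are saved under pics/ and viewed, at most 10 in all, crops included, and the job is handed in when it is done.

Besides the shell and the picture viewer there is one more tool, called after ">>>" in YAML: its name, and indented under it one key for each argument. move_arm: Moves the arm, as the interface text tells. Its arguments: {"type":"object","properties":{"increments":{"type":"string"},"grip_force":{"type":"number"}},"required":["increments"]}

```bash
mkdir -p pics
cat > h.py <<'E'
import numpy as np, cv2
from scipy.spatial.transform import Rotation as R
from bench import ctrl
def camR(p):
    o=np.array(p["orientation"],float)
    return o if o.shape==(3,3) else (R.from_rotvec(o) if o.size==3 else R.from_quat(o)).as_matrix()
def proj(p,X):
    c=(np.atleast_2d(X)-p["position"])@camR(p); s=c[:,:2]/c[:,2:]
    s=s*(1+p["k1"]*(s**2).sum(1,keepdims=True))
    return s*[p["fx"],p["fy"]]+[p["cx"],p["cy"]]
def rays(p,uv):
    d=(np.atleast_2d(uv).astype(float)-[p["cx"],p["cy"]])/[p["fx"],p["fy"]]; s=d.copy()
    for _ in range(10): s=d/(1+p["k1"]*(s**2).sum(1,keepdims=True))
    return np.c_[s,np.ones(len(s))]
def onz(p,uv,z):
    d=rays(p,uv)@camR(p).T; o=np.array(p["position"]); return o+d*((z-o[2])/d[:,2:])
def dep(p,uv):
    uv=np.atleast_2d(uv).astype(int); return (rays(p,uv)*p["depth"][uv[:,1],uv[:,0]][:,None])@camR(p).T+p["position"]
def save(p,n,crop=None,s=1):
    f=p["frame"][:,:,::-1]
    if crop: f=f[crop[1]:crop[3],crop[0]:crop[2]]
    cv2.imwrite("pics/"+n,cv2.resize(f,None,fx=s,fy=s,interpolation=cv2.INTER_CUBIC))
E
python3 - <<'E'
from h import *
np.set_printoptions(precision=4,suppress=True)
for n in ["scene","top"]:
    p=ctrl.get_image(n); save(p,n+"0.png")
    print(n,p["position"],p["orientation"],p["fx"],p["k1"])
    for t in ["fixture","scale","open_stop","tab","pad_open","pad_close","pointer","index_mark","lever_arm","edge_in","edge_out","compressor_wheel","bearing_bush","spanner","nut_bin"]:
        print(t,[(np.round(d["centre"],4),round(d["score"],2)) for d in ctrl.find_in(t,p)[:2]])
s=ctrl.get_state(); print(s["time"],s["position"],s["tool_rot"])
E
```

```text
scene [1.0665 0.5729 1.2151] [-1.0183 -2.6362  0.8216] 539.9271768852159 -0.13927749436512704
fixture [(array([0.6415, 0.0483, 0.076 ]), 0.77)]
scale [(array([0.6461, 0.0493, 0.077 ]), 0.77), (array([ 0.5391, -0.005 ,  0.1185]), 0.36)]
open_stop [(array([0.6478, 0.0443, 0.0764]), 0.6)]
tab [(array([ 0.5375, -0.0064,  0.1189]), 0.59)]
pad_open [(array([ 0.521 , -0.0077,  0.1409]), 0.61)]
pad_close [(array([ 0.5381, -0.0058,  0.123 ]), 0.38)]
pointer [(array([ 0.5426, -0.0031,  0.1127]), 0.75)]
index_mark [(array([0.4722, 0.0261, 0.116 ]), 0.55)]
lever_arm [(array([ 0.54  , -0.0063,  0.1201]), 0.85)]
edge_in []
edge_out [(array([0.646 , 0.0501, 0.077 ]), 0.52)]
compressor_wheel [(array([0.5909, 0.239 , 0.0151]), 0.58), (array([ 0.5384, -0.0048,  0.1153]), 0.2)]
bearing_bush [(array([ 0.5388, -0.0039,  0.1234]), 0.7)]
spanner [(array([ 0.4567, -0.1637,  0.0045]), 0.66)]
nut_bin [(array([ 0.6125, -0.2373,  0.0238]), 0.75)]
top [0.459  0.0091 0.9645] [-2.1253  2.1488 -0.1005] 455.9352779256445 -0.1268875441201372
fixture [(array([0.6016, 0.008 , 0.0803]), 0.91)]
scale [(array([0.6052, 0.008 , 0.0879]), 0.81)]
open_stop [(array([0.6022, 0.0024, 0.0828]), 0.86), (array([ 0.5474, -0.0123,  0.1169]), 0.69)]
tab [(array([ 0.5483, -0.0068,  0.1176]), 0.72)]
pad_open [(array([0.5797, 0.2307, 0.0194]), 0.72)]
pad_close []
pointer [(array([ 0.5494, -0.0117,  0.1196]), 0.7), (array([0.6044, 0.0076, 0.0809]), 0.32)]
index_mark [(array([0.6022, 0.006 , 0.0784]), 0.57), (array([0.4713, 0.0241, 0.1197]), 0.49)]
lever_arm [(array([ 0.5437, -0.0093,  0.1182]), 0.74)]
edge_in []
edge_out []
compressor_wheel [(array([0.5822, 0.2312, 0.0238]), 0.78)]
bearing_bush []
spanner [(array([ 0.4601, -0.1626,  0.0039]), 0.6)]
nut_bin [(array([ 0.6139, -0.2356,  0.0179]), 0.57)]
1.6 [0.1575 0.6306 0.2226] [0.3835 3.1181 0.0001]
```

View pics/top0.png

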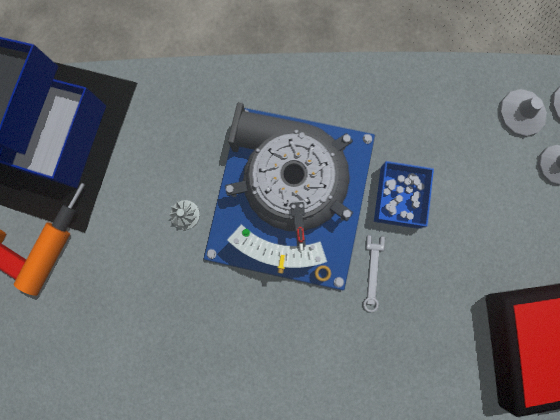

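View pics/scene0.png

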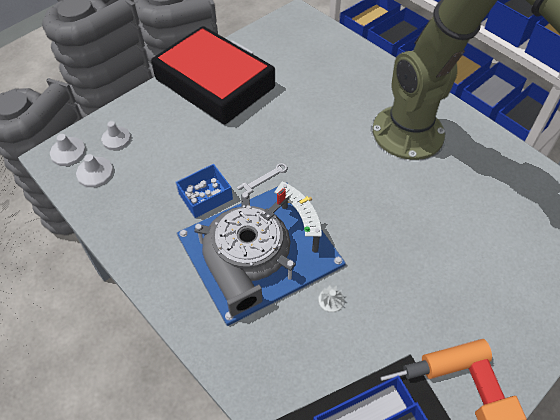

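Run:
```python
from h import *
np.set_printoptions(precision=4,suppress=True)
for n,cr in [("top",(200,100,380,295)),("scene",(170,160,350,330))]:
    p=ctrl.get_image(n); save(p,n+"1.png",cr,4 if n=="scene" else 3)
    hsv=cv2.cvtColor(p["frame"],cv2.COLOR_RGB2HSV); m0=np.zeros(hsv.shape[:2],bool); m0[cr[1]:cr[3],cr[0]:cr[2]]=1
    for nm,lo,hi,z in [("green",(50,120,60),(75,255,255),.118),("yellow",(23,150,120),(32,255,255),.114),("red",(172,120,60),(180,255,255),.157),("red0",(0,150,60),(8,255,255),.157)]:
        m=cv2.inRange(hsv,lo,hi)>0; m&=m0; ys,xs=np.nonzero(m)
        if len(xs)==0: continue
        uv=np.c_[xs,ys]; c=uv.mean(0); w=onz(p,uv,z)
        _,_,v=np.linalg.svd((w-w.mean(0))[:,:2],full_matrices=False)
        print(n,nm,len(xs),c,onz(p,c,z)[0],"dir",v[0],"depthmean",np.median(dep(p,uv),0))
    # circle centre at z .104 and plate mask (blue)
    b=(cv2.inRange(hsv,(100,150,50),(125,255,255))>0)&m0
    k,l,st,ce=cv2.connectedComponentsWithStats(b.astype(np.uint8)); i=1+np.argmax(st[1:,4]); ys,xs=np.nonzero(l==i)
    w=onz(p,np.c_[xs,ys],.018)[:,:2]
    bx=cv2.minAreaRect((w*1000).astype(np.float32)); print(n,"plate",bx)
    # housing top: depth points z>0.1 within region
    ys,xs=np.nonzero(m0&(p["depth"]>0)); X=dep(p,np.c_[xs,ys]); h=X[(X[:,2]>.09)&(X[:,2]<.112)]
    print(len(h),h.min(0),h.max(0))
```

```text
top green 42 [245.5952 232.1429] [0.5298 0.0913 0.118 ] dir [-0.1729  0.9849] depthmean [0.5301 0.0913 0.1115]
top yellow 52 [281.1923 261.9038] [0.4739 0.0255 0.114 ] dir [-0.9907  0.1358] depthmean [0.4738 0.0258 0.1138]
top red 26 [301.0769 234.0385] [ 0.522  -0.0111  0.157 ] dir [-0.9968  0.0797] depthmean [ 0.5213 -0.0126  0.1551]
top red0 26 [299.5385 234.4231] [ 0.5214 -0.0083  0.157 ] dir [-0.9982 -0.0592] depthmean [ 0.5213 -0.0073  0.1545]
top plate ((611.9187622070312, -2.415374755859375), (277.8280944824219, 336.36627197265625), 77.25404357910156)
8550 [ 0.4534 -0.1127  0.09  ] [0.7925 0.132  0.112 ]
scene green 22 [306.6364 228.6818] [0.5355 0.0933 0.118 ] dir [-0.4629  0.8864] depthmean [0.5339 0.0914 0.1125]
scene yellow 8 [303.75 200.  ] [0.4788 0.0249 0.114 ] dir [ 0.9639 -0.2662] depthmean [0.4778 0.0241 0.1115]
scene red 2 [281.5 201.5] [0.5445 0.0131 0.157 ] dir [0.9895 0.1448] depthmean [ 0.5271 -0.0056  0.1217]
scene red0 79 [280.519  196.6203] [0.5363 0.0007 0.157 ] dir [0.8735 0.4869] depthmean [ 0.5306 -0.0071  0.1409]
scene plate ((618.4983520507812, 9.240768432617188), (301.7923583984375, 337.67364501953125), 76.93733215332031)
4654 [ 0.4552 -0.113   0.09  ] [0.7978 0.1323 0.112 ]
```

View pics/top1.png

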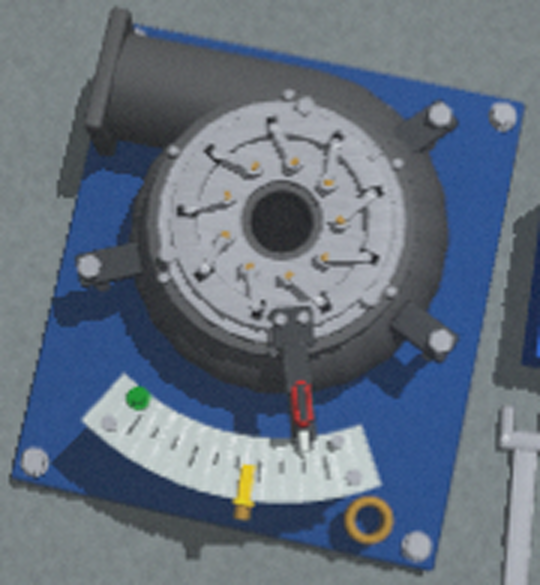

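View pics/scene1.png

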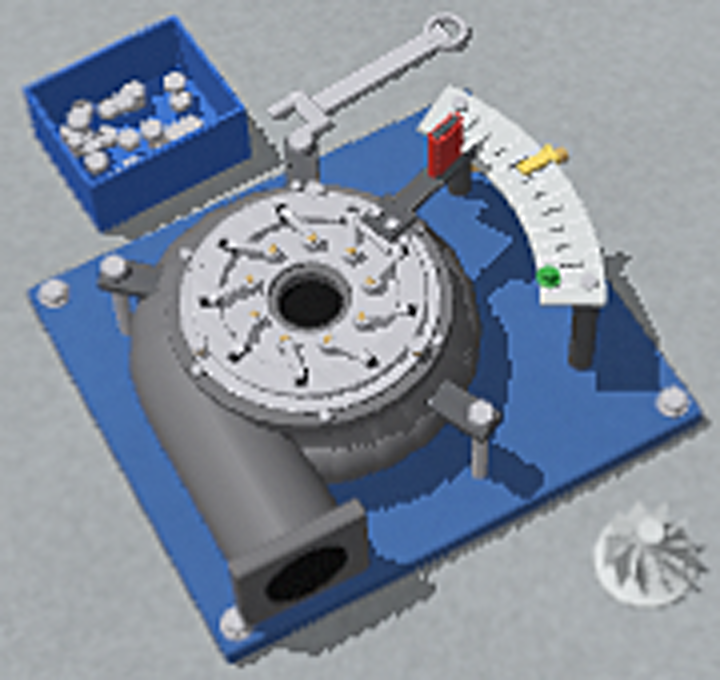

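Run:
```python
from h import *
from scipy.optimize import least_squares
np.set_printoptions(precision=4,suppress=True)
p=ctrl.get_image("top")
bore=onz(p,[294.3,174],.104)[0]; print("bore",bore)
P=np.array([[.5298,.0913],[.4739,.0255],[.5217,-.0098]]); r=np.array([.146,.1705,.122])
s=least_squares(lambda c:np.hypot(*(P-c).T)-r,bore[:2]); print("trilat",s.x,s.fun)
# ring outer edge: bright low-saturation blob around bore
for c in (bore[:2],s.x,(bore[:2]+s.x)/2):
    d=P-c; print(c,"ang deg g,y,t",np.degrees(np.arctan2(d[:,1],d[:,0]))%360)
    for px in ([200+304/3,100+445/3],[200+337/3,100+440/3]):
        w=onz(p,px,.115)[0,:2]-c; print("  pointer/steel",np.degrees(np.arctan2(w[1],w[0]))%360,np.hypot(*w))
print("corners",onz(p,[[200+35/3,100+460/3],[200+417/3,100+546/3],[200+503/3,100+116/3]],.025))
s=ctrl.get_state(); print(R.from_rotvec(s["tool_rot"]).as_matrix(),s["time"],s["ft_force"])
```

```text
bore [ 0.642  -0.0013  0.104 ]
trilat [ 0.6429 -0.0007] [-0.0002  0.0006 -0.0004]
[ 0.642  -0.0013] ang deg g,y,t [140.4527 170.9333 184.0332]
  pointer/steel 184.3410178820355 0.14371967010631245
  pointer/steel 192.58522804361095 0.14391314934726823
[ 0.6429 -0.0007] ang deg g,y,t [140.8916 171.197  184.3023]
  pointer/steel 184.5648792617247 0.14474379088621162
  pointer/steel 192.74841128625465 0.1450072742573403
[ 0.6425 -0.001 ] ang deg g,y,t [140.6724 171.0655 184.1683]
  pointer/steel 184.4533459556278 0.14423145527733178
  pointer/steel 192.66712864788585 0.14446006532922503
corners [[ 0.4943  0.171   0.025 ]
 [ 0.4333 -0.0902  0.025 ]
 [ 0.7333 -0.1595  0.025 ]]
[[-0.9702  0.2424  0.    ]
 [ 0.2424  0.9702  0.0001]
 [-0.      0.0001 -1.    ]] 1.75 [ 0.7612 -0.634   0.489 ]
```

>>> move_arm:
  increments: "24 -32 0 0 0 1 255;24 -32 0 0 0 1 255;24 -32 0 0 0 1 255;24 -32 0 0 0 1 255;24 -32 0 0 0 1 255;24 -32 0 0 0 1 255;24 -32 0 0 0 1 255;24 -32 0 0 0 1 255"
  grip_force: 40

```text
time: 2.42
position: [0.3505, 0.3729, 0.2229]
tool_rot: [0.164, 3.137, 0.001]
ft_force: [0.6, 0.6, 0.7]
grip_width: 0.474
grip_force: 0.0
```

>>> move_arm:
  increments: "16 -36 0 0 0 1 255;16 -36 0 0 0 1 255;16 -36 0 0 0 1 255;16 -36 0 0 0 1 255;16 -36 0 0 0 1 255;16 -36 0 0 0 1 255;16 -36 0 0 0 1 255;16 -36 0 0 0 1 255"

```text
time: 3.08
position: [0.478, 0.0848, 0.223]
tool_rot: [-0.056, 3.14, 0.001]
ft_force: [0.8, 0.3, 0.5]
grip_width: 0.004
grip_force: 0.0
```

>>> move_arm:
  increments: "11.5 -35 0 0 0 0.5 255;11.5 -35 0 0 0 0.5 255;11.5 -35 0 0 0 0.5 255;11.5 -35 0 0 0 0.7 255;0 0 0 0 0 0 255;0 0 0 0 0 0 255;0 0 0 0 0 0 255;0 0 0 0 0 0 255"

```text
time: 3.75
position: [0.5234, -0.0517, 0.2225]
tool_rot: [0.118, -3.139, -0.001]
ft_force: [-0.5, -0.2, -0.3]
grip_width: 0.003
grip_force: 0.0
```

>>> move_arm:
  increments: "0 0 -20 0 0 0 255;0 0 -20 0 0 0 255;0 0 -20 0 0 0 255;0 0 -15 0 0 0 255;0 0 -10 0 0 0 255;0 0 -5 0 0 0 255;0 0 0 0 0 0 255;0 0 0 0 0 0 255"

```text
time: 4.42
position: [0.524, -0.0529, 0.1332]
tool_rot: [-0.116, 3.139, 0.0]
ft_force: [0.8, 0.3, 0.3]
grip_width: 0.007
grip_force: 0.0
```

Run:
```python
from h import *
p=ctrl.get_image("scene"); save(p,"s2.png",(200,100,380,280),3.3)
p=ctrl.get_image("top"); cv2.imwrite("pics/c2.png",cv2.hconcat([cv2.resize(p["frame"][180:300,220:360,::-1],None,fx=3.3,fy=3.3), cv2.resize(ctrl.get_image("scene")["frame"][140:260,240:360,::-1],None,fx=3.3,fy=3.3)]))
```

```text
(no output)
```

View pics/c2.png

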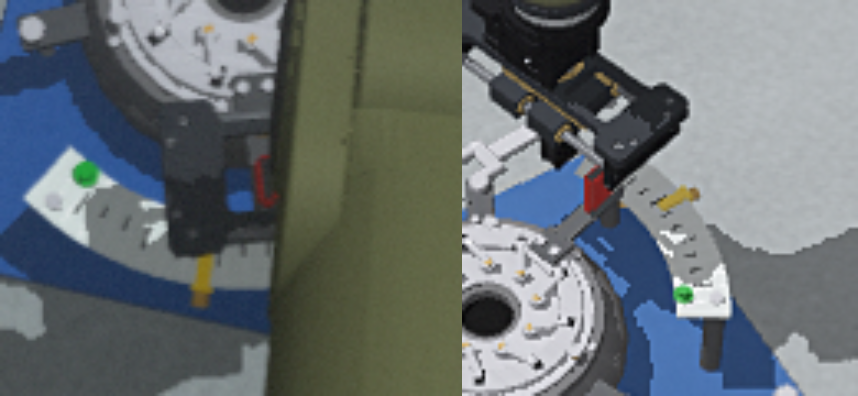

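```bash
cat > arc.py <<'E'
from h import *
A=np.array([642.5,-1.0])
def P(th,off,r=122):
    t=np.radians(th); return A+r*np.array([np.cos(t),np.sin(t)])+off*np.array([-np.sin(t),np.cos(t)])
def rows(start,seq,sgn=1):  # seq of (lever deg, offset mm); turn = change of lever angle
    q,th=np.array(start[:2],float),start[2]
    for a,o in seq:
        n=P(a,o); d=n-q; print("%.1f %.1f 0 0 0 %.2f 255;"%(d[0],d[1],a-th),end=""); q=q+np.round(d,1); th=a
    print("\nend",q,th)
E
python3 - <<'E'
from arc import *
s=ctrl.get_state(); p=np.array(s["position"])*1000; M=R.from_rotvec(s["tool_rot"]).as_matrix(); print(p,np.degrees(np.arctan2(M[1,1],M[0,1])))
st=(524,-52.5,184.2)
rows(st,[(184.2,35),(184.2,28),(184.2,23),(184.2,20.5),(184.2,20),(183.2,20),(182.2,20),(181.2,20)])
rows((*P(181.2,20),181.2),[(181.2-2.5*i,20) for i in range(1,9)])
E
```

```text
[524.36230361 -53.2631211  133.64108812] 94.18865960950497
-0.6 7.7 0 0 0 0.00 255;-0.5 6.9 0 0 0 0.00 255;-0.4 5.0 0 0 0 0.00 255;-0.2 2.5 0 0 0 0.00 255;-0.0 0.5 0 0 0 0.00 255;-0.5 2.1 0 0 0 -1.00 255;-0.4 2.1 0 0 0 -1.00 255;-0.5 2.1 0 0 0 -1.00 255;
end [520.9 -23.6] 181.2
-0.9 5.3 0 0 0 -2.50 255;-0.6 5.4 0 0 0 -2.50 255;-0.4 5.4 0 0 0 -2.50 255;-0.2 5.4 0 0 0 -2.50 255;0.1 5.3 0 0 0 -2.50 255;0.3 5.4 0 0 0 -2.50 255;0.5 5.4 0 0 0 -2.50 255;0.8 5.3 0 0 0 -2.50 255;
end [520.54560501  19.3494111 ] 161.2
```

>>> move_arm:
  increments: "-0.6 7.7 0 0 0 0 255;-0.5 6.9 0 0 0 0 255;-0.4 5.0 0 0 0 0 255;-0.2 2.5 0 0 0 0 255;0 0.5 0 0 0 0 255;-0.5 2.1 0 0 0 -1 255;-0.4 2.1 0 0 0 -1 255;-0.5 2.1 0 0 0 -1 255"

```text
time: 5.23
position: [0.5205, -0.0249, 0.1326]
tool_rot: [-0.029, 3.141, -0.001]
ft_force: [0.5, -2.5, -1.2]
grip_width: 0.006
grip_force: 1.3
```

>>> move_arm:
  increments: "-0.9 5.3 0 0 0 -2.5 255;-0.6 5.4 0 0 0 -2.5 255;-0.4 5.4 0 0 0 -2.5 255;-0.2 5.4 0 0 0 -2.5 255;0.1 5.3 0 0 0 -2.5 255;0.3 5.4 0 0 0 -2.5 255;0.5 5.4 0 0 0 -2.5 255;0.8 5.3 0 0 0 -2.5 255"

```text
time: 5.9
position: [0.5191, 0.0168, 0.1324]
tool_rot: [-0.521, -3.096, 0.004]
ft_force: [-2.7, -2.7, 0.4]
grip_width: 0.007
grip_force: 2.1
```

Run:
```python
from arc import *
s=ctrl.get_state(); p=np.array(s["position"])*1000; M=R.from_rotvec(s["tool_rot"]).as_matrix(); print(p,np.degrees(np.arctan2(M[1,1],M[0,1]))+90,s["ft_force"])
rows((*P(161.2,20),161.2),[(a,20) for a in (159,157,155,153,151.5,150.5,149.5,149)])
rows((*P(149,20),149),[(a,20) for a in (148.4,147.8,147.2,146.6,146.2,145.8,145.5,145.3)])
```

```text
[519.09933968  16.84506861 132.37660561] 160.91558888834982 [-2.67267071 -2.70908766  0.39975773]
0.9 4.7 0 0 0 -2.20 255;0.9 4.2 0 0 0 -2.00 255;1.1 4.1 0 0 0 -2.00 255;1.3 4.2 0 0 0 -2.00 255;1.0 3.1 0 0 0 -1.50 255;0.7 2.0 0 0 0 -1.00 255;0.8 2.0 0 0 0 -1.00 255;0.4 1.0 0 0 0 -0.50 255;
end [527.66347636  44.68342962] 149
0.5 1.2 0 0 0 -0.60 255;0.5 1.2 0 0 0 -0.60 255;0.5 1.2 0 0 0 -0.60 255;0.5 1.2 0 0 0 -0.60 255;0.4 0.8 0 0 0 -0.40 255;0.3 0.7 0 0 0 -0.40 255;0.3 0.6 0 0 0 -0.30 255;0.2 0.4 0 0 0 -0.20 255;
end [530.82482782  51.99129912] 145.3
```

>>> move_arm:
  increments: "0.9 4.7 0 0 0 -2.2 255;0.9 4.2 0 0 0 -2 255;1.1 4.1 0 0 0 -2 255;1.3 4.2 0 0 0 -2 255;1 3.1 0 0 0 -1.5 255;0.7 2 0 0 0 -1 255;0.8 2 0 0 0 -1 255;0.4 1 0 0 0 -0.5 255"

```text
time: 6.57
position: [0.5264, 0.0438, 0.1323]
tool_rot: [-0.842, -3.025, 0.001]
ft_force: [-4.8, -1.2, 1.7]
grip_width: 0.004
grip_force: 1.7
```

>>> move_arm:
  increments: "0.5 1.2 0 0 0 -0.6 255;0.5 1.2 0 0 0 -0.6 255;0.5 1.2 0 0 0 -0.6 255;0.5 1.2 0 0 0 -0.6 255;0.4 0.8 0 0 0 -0.4 255;0.3 0.7 0 0 0 -0.4 255;0.3 0.6 0 0 0 -0.3 255;0 0 0 0 0 0 255"

```text
time: 7.23
position: [0.5303, 0.0508, 0.1325]
tool_rot: [0.932, 3.0, 0.0]
ft_force: [-1.9, -0.3, -0.6]
grip_width: 0.002
grip_force: 1.2
```

Run:
```python
from arc import *
s=ctrl.get_state(); p=np.array(s["position"])*1000; print(p,s["ft_force"])
t=np.radians(145.5); print("expected",P(145.5,20),"Ftan",np.dot(s["ft_force"][:2],[-np.sin(t),np.cos(t)]))
a=ctrl.get_image("top")["frame"];b=ctrl.get_image("scene")["frame"]
cv2.imwrite("pics/c3.png",cv2.hconcat([cv2.resize(x[:,:,::-1],None,fx=3.3,fy=3.3) for x in (a[180:300,210:330],b[170:290,240:360])]))
```

```text
[530.3292755   50.7721565  132.50443152] [-1.85109984 -0.34944878 -0.63247063]
expected [530.62848025  51.61903713] Ftan 1.3364643831228473
```

View pics/c3.png

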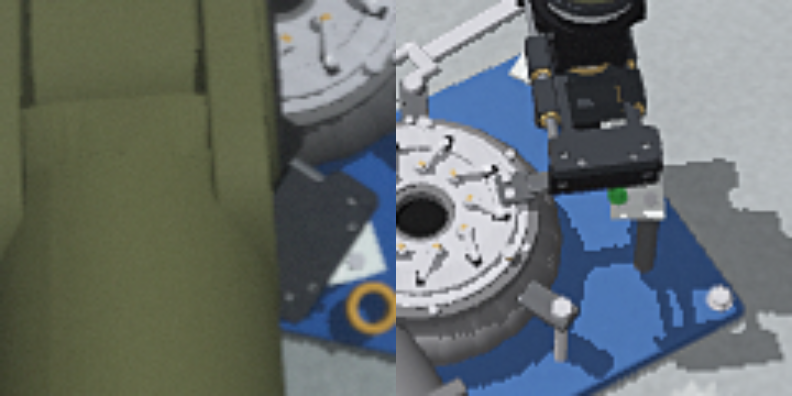

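>>> move_arm:
  increments: "0.2 0.3 0 0 0 -0.15 255;0.2 0.3 0 0 0 -0.15 255;0.1 0.3 0 0 0 -0.15 255;0.1 0.3 0 0 0 -0.15 255;0.1 0.2 0 0 0 -0.1 255;0.1 0.2 0 0 0 -0.1 255;0 0 0 0 0 0 255;0 0 0 0 0 0 255"

```text
time: 8.0
position: [0.5312, 0.0522, 0.1327]
tool_rot: [0.953, 2.993, 0.0]
ft_force: [-2.3, -1.6, -0.3]
grip_width: 0.004
grip_force: 1.2
```

>>> move_arm:
  increments: "0.1 0.2 0 0 0 -0.1 255;0.1 0.2 0 0 0 -0.1 255;0.1 0.2 0 0 0 -0.1 255;0.1 0.2 0 0 0 -0.1 255;0 0 0 0 0 0 255;0 0 0 0 0 0 255;0 0 0 0 0 0 255;0 0 0 0 0 0 255"

```text
time: 8.67
position: [0.5315, 0.0531, 0.1326]
tool_rot: [0.964, 2.99, 0.0]
ft_force: [-1.6, -2.6, -0.1]
grip_width: 0.005
grip_force: 1.2
```

>>> move_arm:
  increments: "0.1 0.2 0 0 0 -0.1 255;0.1 0.2 0 0 0 -0.1 255;0.1 0.2 0 0 0 -0.1 255;0 0 0 0 0 0 255;0 0 0 0 0 0 255;0 0 0 0 0 0 255;0 0 0 0 0 0 255;0 0 0 0 0 0 255"

```text
time: 9.33
position: [0.5317, 0.0537, 0.1326]
tool_rot: [0.971, 2.987, 0.0]
ft_force: [-2.3, -2.4, 0.1]
grip_width: 0.005
grip_force: 1.2
```

Run:
```python
from arc import *
s=ctrl.get_state(); p=np.array(s["position"])*1000; print(p,s["ft_force"])
for a in (144.5,144,143.5,143): print(a,P(a,20))
```

```text
[531.73187646  53.66310242 132.62673158] [-2.27779694 -2.3830028   0.07496695]
144.5 [531.56384765  53.56345023]
144 [532.04422164  54.52946089]
143.5 [532.53300727  55.49124277]
143 [533.03016731  56.44872262]
```

>>> move_arm:
  increments: "0.1 0.2 0 0 0 -0.1 255;0.1 0.2 0 0 0 -0.1 255;0.1 0.2 0 0 0 -0.1 255;0 0 0 0 0 0 255;0 0 0 0 0 0 255;0 0 0 0 0 0 255;0 0 0 0 0 0 255;0 0 0 0 0 0 255"

```text
time: 10.0
position: [0.532, 0.0543, 0.1326]
tool_rot: [0.979, 2.985, 0.0]
ft_force: [-1.4, -1.4, -0.2]
grip_width: 0.006
grip_force: 1.2
```

>>> move_arm:
  increments: "0.1 0.2 0 0 0 -0.1 255;0.1 0.2 0 0 0 -0.1 255;0 0 0 0 0 0 255;0 0 0 0 0 0 255;0 0 0 0 0 0 255;0 0 0 0 0 0 255;0 0 0 0 0 0 255;0 0 0 0 0 0 255"

```text
time: 10.67
position: [0.5322, 0.0546, 0.1326]
tool_rot: [0.985, 2.983, 0.0]
ft_force: [-1.9, -2.0, 0.2]
grip_width: 0.007
grip_force: 1.3
```

>>> move_arm:
  increments: "0.1 0.2 0 0 0 -0.1 255;0.1 0.2 0 0 0 -0.1 255;0 0 0 0 0 0 255;0 0 0 0 0 0 255;0 0 0 0 0 0 255;0 0 0 0 0 0 255;0 0 0 0 0 0 255;0 0 0 0 0 0 255"

```text
time: 11.33
position: [0.5324, 0.0551, 0.1326]
tool_rot: [0.99, 2.982, 0.0]
ft_force: [-2.3, -1.8, 0.5]
grip_width: 0.004
grip_force: 1.2
```

>>> move_arm:
  increments: "0.1 0.2 0 0 0 -0.1 255;0.1 0.2 0 0 0 -0.1 255;0 0 0 0 0 0 255;0 0 0 0 0 0 255;0 0 0 0 0 0 255;0 0 0 0 0 0 255;0 0 0 0 0 0 255;0 0 0 0 0 0 255"

```text
time: 12.0
position: [0.5326, 0.0555, 0.1326]
tool_rot: [0.995, 2.98, 0.0]
ft_force: [-1.1, -1.4, 0.5]
grip_width: 0.005
grip_force: 1.3
```

>>> move_arm:
  increments: "0.1 0.2 0 0 0 -0.1 255;0.1 0.2 0 0 0 -0.1 255;0 0 0 0 0 0 255;0 0 0 0 0 0 255;0 0 0 0 0 0 255;0 0 0 0 0 0 255;0 0 0 0 0 0 255;0 0 0 0 0 0 255"

```text
time: 12.67
position: [0.5328, 0.0559, 0.1326]
tool_rot: [1.0, 2.978, 0.0]
ft_force: [-1.6, -1.9, 1.0]
grip_width: 0.005
grip_force: 1.3
```

>>> move_arm:
  increments: "0.1 0.2 0 0 0 -0.1 255;0.1 0.2 0 0 0 -0.1 255;0 0 0 0 0 0 255;0 0 0 0 0 0 255;0 0 0 0 0 0 255;0 0 0 0 0 0 255;0 0 0 0 0 0 255;0 0 0 0 0 0 255"

```text
time: 13.33
position: [0.533, 0.0562, 0.1326]
tool_rot: [1.005, 2.976, 0.0]
ft_force: [-1.6, -1.8, -0.8]
grip_width: 0.007
grip_force: 1.3
```

>>> move_arm:
  increments: "0.1 0.2 0 0 0 -0.1 255;0.1 0.2 0 0 0 -0.1 255;0.1 0.2 0 0 0 -0.1 255;0 0 0 0 0 0 255;0 0 0 0 0 0 255;0 0 0 0 0 0 255;0 0 0 0 0 0 255;0 0 0 0 0 0 255"

```text
time: 14.0
position: [0.5333, 0.0569, 0.1326]
tool_rot: [1.013, 2.974, 0.0]
ft_force: [-2.3, -1.6, 1.3]
grip_width: 0.004
grip_force: 1.2
```

Run:
```python
from arc import *
s=ctrl.get_state(); p=np.array(s["position"])*1000; print(p,s["ft_force"])
b=ctrl.get_image("scene"); b2=b["frame"]
for a in (143,142,141): 
  t=np.radians(a); L=lambda r,z:[[*(A/1000+r*np.array([np.cos(t),np.sin(t)])),z]]
  print(a,[proj(b,L(*rz))[0].round(1) for rz in ((.09,.117),(.122,.157),(.152,.114),(.146,.118))])
cv2.imwrite("pics/c4.png",cv2.resize(b2[195:255,265:345,::-1],None,fx=9,fy=9,interpolation=cv2.INTER_NEAREST))
```

```text
[533.31064152  56.85704695 132.62329464] [-2.3203759  -1.61475729  1.25490875]
143 [array([284.7, 226.9]), array([298.3, 216.6]), array([310. , 225.5]), array([307.6, 224.8])]
142 [array([284.8, 227.4]), array([298.4, 217.3]), array([310.1, 226.4]), array([307.7, 225.7])]
141 [array([284.8, 228. ]), array([298.5, 218. ]), array([310.2, 227.3]), array([307.9, 226.6])]
```

View pics/c4.png

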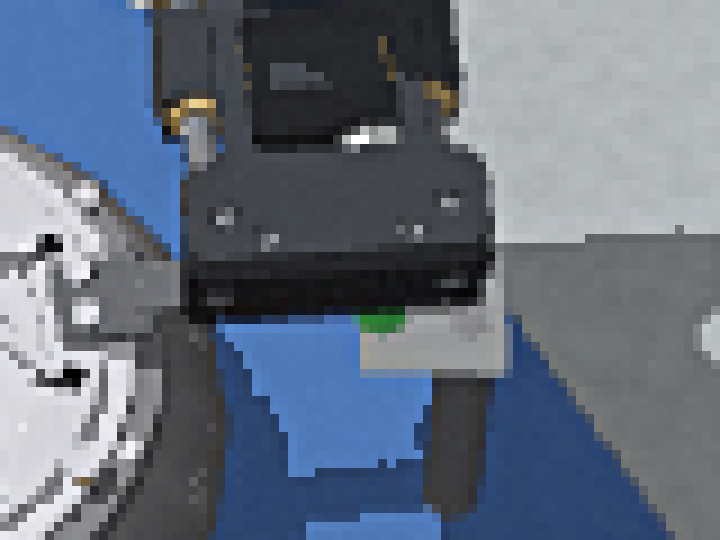

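>>> move_arm:
  increments: "0.1 0.2 0 0 0 -0.1 255;0.1 0.2 0 0 0 -0.1 255;0.1 0.2 0 0 0 -0.1 255;0 0 0 0 0 0 255;0 0 0 0 0 0 255;0 0 0 0 0 0 255;0 0 0 0 0 0 255;0 0 0 0 0 0 255"

```text
time: 14.72
position: [0.5336, 0.0575, 0.1326]
tool_rot: [1.021, 2.971, 0.0]
ft_force: [-1.4, -1.7, -0.5]
grip_width: 0.006
grip_force: 1.2
```

>>> move_arm:
  increments: "0.1 0.2 0 0 0 -0.1 255;0.1 0.2 0 0 0 -0.1 255;0.1 0.2 0 0 0 -0.1 255;0 0 0 0 0 0 255;0 0 0 0 0 0 255;0 0 0 0 0 0 255;0 0 0 0 0 0 255;0 0 0 0 0 0 255"

```text
time: 15.38
position: [0.5339, 0.0581, 0.1326]
tool_rot: [1.029, 2.968, 0.0]
ft_force: [-2.0, -1.9, 0.7]
grip_width: 0.004
grip_force: 1.2
```

>>> move_arm:
  increments: "0.1 0.2 0 0 0 -0.1 255;0.1 0.2 0 0 0 -0.1 255;0.1 0.2 0 0 0 -0.1 255;0 0 0 0 0 0 255;0 0 0 0 0 0 255;0 0 0 0 0 0 255;0 0 0 0 0 0 255;0 0 0 0 0 0 255"

```text
time: 16.05
position: [0.5342, 0.0586, 0.1326]
tool_rot: [1.036, 2.966, 0.0]
ft_force: [-1.4, -2.0, -0.0]
grip_width: 0.003
grip_force: 1.2
```

>>> move_arm:
  increments: "0.1 0.2 0 0 0 -0.1 255;0.1 0.2 0 0 0 -0.1 255;0.1 0.2 0 0 0 -0.1 255;0 0 0 0 0 0 255;0 0 0 0 0 0 255;0 0 0 0 0 0 255;0 0 0 0 0 0 255;0 0 0 0 0 0 255"

```text
time: 16.72
position: [0.5345, 0.0593, 0.1326]
tool_rot: [1.044, 2.963, 0.0]
ft_force: [-0.9, -1.8, -0.3]
grip_width: 0.006
grip_force: 1.2
```

>>> move_arm:
  increments: "0.1 0.2 0 0 0 -0.1 255;0.1 0.2 0 0 0 -0.1 255;0.1 0.2 0 0 0 -0.1 255;0 0 0 0 0 0 255;0 0 0 0 0 0 255;0 0 0 0 0 0 255;0 0 0 0 0 0 255;0 0 0 0 0 0 255"

```text
time: 17.38
position: [0.5348, 0.0599, 0.1326]
tool_rot: [1.052, 2.96, 0.0]
ft_force: [-1.3, -2.4, 0.2]
grip_width: 0.008
grip_force: 1.2
```

>>> move_arm:
  increments: "0.1 0.2 0 0 0 -0.1 255;0.1 0.2 0 0 0 -0.1 255;0.1 0.2 0 0 0 -0.1 255;0 0 0 0 0 0 255;0 0 0 0 0 0 255;0 0 0 0 0 0 255;0 0 0 0 0 0 255;0 0 0 0 0 0 255"

```text
time: 18.05
position: [0.5351, 0.0604, 0.1326]
tool_rot: [1.06, 2.957, 0.0]
ft_force: [-2.2, -2.5, 0.5]
grip_width: 0.006
grip_force: 1.2
```

>>> move_arm:
  increments: "0.1 0.2 0 0 0 -0.1 255;0.1 0.2 0 0 0 -0.1 255;0.1 0.2 0 0 0 -0.1 255;0 0 0 0 0 0 255;0 0 0 0 0 0 255;0 0 0 0 0 0 255;0 0 0 0 0 0 255;0 0 0 0 0 0 255"

```text
time: 18.72
position: [0.5354, 0.0611, 0.1326]
tool_rot: [1.067, 2.955, 0.0]
ft_force: [-0.7, -3.0, -0.0]
grip_width: 0.007
grip_force: 1.2
```

>>> move_arm:
  increments: "0.1 0.2 0 0 0 -0.1 255;0.1 0.2 0 0 0 -0.1 255;0.1 0.2 0 0 0 -0.1 255;0 0 0 0 0 0 255;0 0 0 0 0 0 255;0 0 0 0 0 0 255;0 0 0 0 0 0 255;0 0 0 0 0 0 255"

```text
time: 19.38
position: [0.5355, 0.0613, 0.1325]
tool_rot: [-1.075, -2.952, 0.001]
ft_force: [-1.7, -4.1, 1.3]
grip_width: 0.0
grip_force: 2.3
```

>>> move_arm:
  increments: "0.1 0.2 0 0 0 -0.1 255;0.1 0.1 0 0 0 0 255;0 0 0 0 0 0 255;0 0 0 0 0 0 255;0 0 0 0 0 0 255;0 0 0 0 0 0 255;0 0 0 0 0 0 255;0 0 0 0 0 0 255"

```text
time: 20.05
position: [0.5356, 0.0613, 0.1325]
tool_rot: [-1.078, -2.95, 0.001]
ft_force: [-2.3, -5.1, 0.9]
grip_width: 0.009
grip_force: 2.8
```

Run:
```python
from arc import *
s=ctrl.get_state(); p=np.array(s["position"])*1000; M=R.from_rotvec(s["tool_rot"]).as_matrix()
print("tool yaw",np.degrees(np.arctan2(M[1,1],M[0,1])))
for a in (143.5,143.9,144.3):
  t=np.radians(a); d=p[:2]-A; print(a,"rad",d@[np.cos(t),np.sin(t)],"off",d@[-np.sin(t),np.cos(t)])
print(P(143.9,-40),P(143.9,-40)-p[:2])
```

```text
tool yaw 49.85065152840044
143.5 rad 123.04031168021172 off 13.495629487333145
143.9 rad 123.13152977694399 off 12.636324165380408
144.3 rad 123.2167466166276 off 11.776402966815038
[567.49308846 103.20155095] [31.92739508 41.86292423]
```

>>> move_arm:
  increments: "-1.2 -1.6 0 0 0 0 255;-4 -5.6 0 0 0 0 255;-6 -8 0 0 0 0 255;0 0 15 0 0 0 255;0 0 20 0 0 0 255;0 0 15 0 0 0 255;0 0 0 0 0 0 255;0 0 0 0 0 0 255"

```text
time: 20.72
position: [0.525, 0.047, 0.1833]
tool_rot: [1.077, 2.95, 0.004]
ft_force: [0.1, -0.8, -0.6]
grip_width: 0.004
grip_force: 0.0
```

>>> move_arm:
  increments: "9.2 12.1 0 0 0 1 255;9.2 12.1 0 0 0 1 255;9.2 12.1 0 0 0 1 255;9.2 12.1 0 0 0 1 255;0 0 0 0 0 0 255;0 0 0 0 0 0 255;0 0 0 0 0 0 255;0 0 0 0 0 0 255"

```text
time: 21.38
position: [0.5608, 0.0939, 0.1822]
tool_rot: [-0.976, -2.985, 0.001]
ft_force: [-0.3, -0.7, -0.1]
grip_width: 0.002
grip_force: 0.0
```

Run:
```python
from arc import *
a=ctrl.get_image("top")["frame"];b=ctrl.get_image("scene")["frame"]
cv2.imwrite("pics/c5.png",cv2.hconcat([cv2.resize(x[:,:,::-1],None,fx=4,fy=4) for x in (a[200:290,220:320],b[165:255,250:350])]))
s=ctrl.get_state(); print(s["position"])
```

```text
[0.5610557  0.09422041 0.18256763]
```

View pics/c5.png

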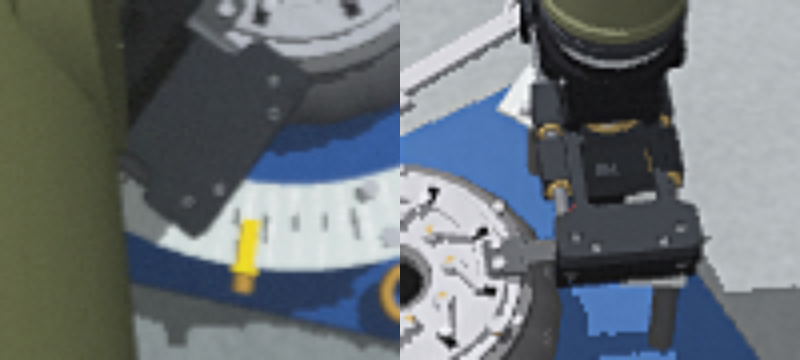

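>>> move_arm:
  increments: "0 0 -15 0 0 0 255;0 0 -15 0 0 0 255;0 0 -12 0 0 0 255;0 0 -8 0 0 0 255;0 0 0 0 0 0 255;0 0 0 0 0 0 255;0 0 0 0 0 0 255;0 0 0 0 0 0 255"

```text
time: 22.15
position: [0.5621, 0.0952, 0.1335]
tool_rot: [0.974, 2.986, 0.001]
ft_force: [-0.2, -0.7, -0.7]
grip_width: 0.008
grip_force: 0.0
```

Run:
```python
from arc import *
s=ctrl.get_state(); p=np.array(s["position"])*1000; print(p,s["ft_force"])
rows((*p[:2],143.9),[(143.9,-25),(143.9,-20),(143.9,-16),(143.9,-14),(143.9,-12.6),(144.9,-12.6),(146.4,-12.6),(148.4,-12.6)])
rows((*P(148.4,-12.6),148.4),[(a,-12.6) for a in (150.9,153.4,155.9,158.4,160.4,161.9,162.9,163.4)])
```

```text
[562.10672336  95.22309492 133.47172374] [-0.16564074 -0.66424166 -0.74906428]
-3.5 -4.1 0 0 0 0.00 255;-2.9 -4.1 0 0 0 0.00 255;-2.4 -3.2 0 0 0 0.00 255;-1.1 -1.6 0 0 0 0.00 255;-0.9 -1.2 0 0 0 0.00 255;-1.4 -1.6 0 0 0 1.00 255;-2.1 -2.4 0 0 0 1.50 255;-2.6 -3.4 0 0 0 2.00 255;
end [545.20672336  73.62309492] 148.4
-3.2 -4.3 0 0 0 2.50 255;-2.9 -4.5 0 0 0 2.50 255;-2.8 -4.5 0 0 0 2.50 255;-2.6 -4.7 0 0 0 2.50 255;-1.9 -3.9 0 0 0 2.00 255;-1.3 -2.9 0 0 0 1.50 255;-0.9 -1.9 0 0 0 1.00 255;-0.4 -1.0 0 0 0 0.50 255;
end [529.19153645  45.9580399 ] 163.4
```

>>> move_arm:
  increments: "-3.5 -4.1 0 0 0 0 255;-2.9 -4.1 0 0 0 0 255;-2.4 -3.2 0 0 0 0 255;-1.1 -1.6 0 0 0 0 255;-0.9 -1.2 0 0 0 0 255;-1.4 -1.6 0 0 0 1 255;-2.1 -2.4 0 0 0 1.5 255;-2.6 -3.4 0 0 0 2 255"

```text
time: 22.82
position: [0.5453, 0.0743, 0.133]
tool_rot: [0.851, 3.022, 0.002]
ft_force: [3.2, 2.5, -0.9]
grip_width: 0.002
grip_force: 1.8
```

>>> move_arm:
  increments: "-3.2 -4.3 0 0 0 2.5 255;-2.9 -4.5 0 0 0 2.5 255;-2.8 -4.5 0 0 0 2.5 255;-2.6 -4.7 0 0 0 2.5 255;-1.9 -3.9 0 0 0 2 255;-1.3 -2.9 0 0 0 1.5 255;-0.9 -1.9 0 0 0 1 255;-0.4 -1 0 0 0 0.5 255"

```text
time: 23.48
position: [0.5291, 0.0458, 0.133]
tool_rot: [0.452, 3.107, 0.001]
ft_force: [3.9, 2.7, 0.6]
grip_width: 0.01
grip_force: 1.5
```

Run:
```python
from arc import *
s=ctrl.get_state(); p=np.array(s["position"])*1000; print(p,s["ft_force"],P(163.4,-12.6))
rows((*P(163.4,-12.6),163.4),[(a,-12.6) for a in (164.4,165.4,166.4,167,167.5,168,168,168)])
```

```text
[529.12687557  45.83384558 133.0098383 ] [3.85388372 2.65730685 0.62794944] [529.18431934  45.92884526]
-0.8 -2.0 0 0 0 1.00 255;-0.8 -2.0 0 0 0 1.00 255;-0.7 -2.0 0 0 0 1.00 255;-0.4 -1.2 0 0 0 0.60 255;-0.4 -1.0 0 0 0 0.50 255;-0.3 -1.0 0 0 0 0.50 255;0.0 -0.0 0 0 0 0.00 255;0.0 -0.0 0 0 0 0.00 255;
end [525.78431934  36.72884526] 168
```

>>> move_arm:
  increments: "-0.8 -2 0 0 0 1 255;-0.8 -2 0 0 0 1 255;-0.7 -2 0 0 0 1 255;-0.4 -1.2 0 0 0 0.6 255;-0.4 -1 0 0 0 0.5 255;-0.3 -1 0 0 0 0.5 255;0 0 0 0 0 0 255;0 0 0 0 0 0 255"

```text
time: 24.15
position: [0.5248, 0.0365, 0.1325]
tool_rot: [-0.329, -3.124, 0.0]
ft_force: [1.6, 1.6, 1.5]
grip_width: 0.006
grip_force: 1.3
```

Run:
```python
from arc import *
s=ctrl.get_state(); p=np.array(s["position"])*1000; print(p,s["ft_force"])
a=ctrl.get_image("top")["frame"];b=ctrl.get_image("scene")["frame"]
cv2.imwrite("pics/c6.png",cv2.hconcat([cv2.resize(x[:,:,::-1],None,fx=5,fy=5,interpolation=cv2.INTER_CUBIC) for x in (a[215:295,240:320],b[165:245,265:345])]))
```

```text
[524.81548132  36.46882628 132.53412497] [1.56252442 1.59885191 1.50235813]
```

View pics/c6.png

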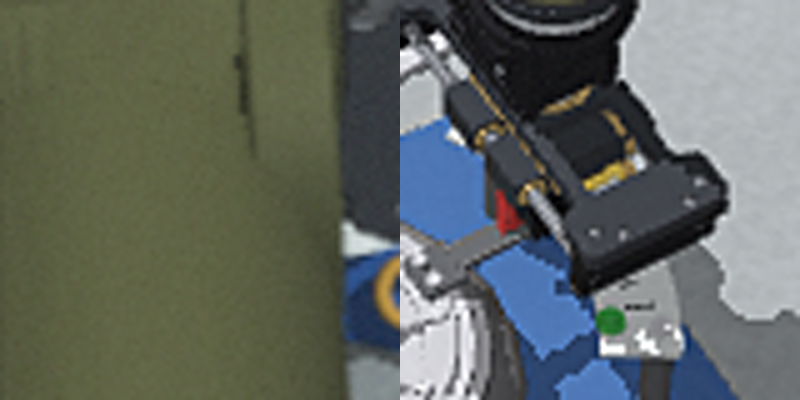

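>>> move_arm:
  increments: "1 4 0 0 0 0 255;3 12 0 0 0 0 255;0 15 25 0 0 0 255;0 20 30 0 0 0 255;0 40 0 0 0 0 255;0 40 0 0 0 0 255;0 40 0 0 0 0 255;0 40 0 0 0 0 255"

```text
time: 24.92
position: [0.5279, 0.2499, 0.187]
tool_rot: [-0.329, -3.123, 0.002]
ft_force: [0.7, -0.9, 0.8]
grip_width: 0.005
grip_force: 0.0
```

```bash
cat > meas.py <<'E'
from arc import *
def meas():
    out=[]
    for n in ("top","scene"):
        p=ctrl.get_image(n); f=p["frame"]; hsv=cv2.cvtColor(f,cv2.COLOR_RGB2HSV)
        m0=np.zeros(hsv.shape[:2],bool); c=proj(p,[[.495,.02,.115]])[0].astype(int); m0[c[1]-55:c[1]+55,c[0]-55:c[0]+55]=1
        def wz(m,z):
            ys,xs=np.nonzero(m&m0); w=onz(p,np.c_[xs,ys],z)[:,:2]*1000-A; return w,len(xs)
        y,ny=wz(cv2.inRange(hsv,(23,150,120),(32,255,255))>0,.114)
        red=(cv2.inRange(hsv,(170,120,60),(180,255,255))>0)|(cv2.inRange(hsv,(0,150,60),(8,255,255))>0)
        r,nr=wz(red,.157)
        ang=lambda w:np.degrees(np.arctan2(w[:,1].mean(),w[:,0].mean()))%360
        print(n,"yellow",ny,ang(y),np.hypot(*y.mean(0)),"red",nr,ang(r),np.hypot(*r.mean(0)))
        out.append(p)
    return out
E
python3 - <<'E'
from meas import *
t,b=meas(); print(ctrl.get_state()["position"])
for k in (165.,166,167,168,169,171): 
  w=[[*(A+152*np.array([np.cos(np.radians(k)),np.sin(np.radians(k))]))/1000,.114]]; print(k,proj(t,w)[0].round(2))
cv2.imwrite("pics/c7.png",cv2.hconcat([cv2.resize(x["frame"][s][:,:,::-1],None,fx=8,fy=8,interpolation=cv2.INTER_NEAREST) for x,s in ((t,np.s_[220:275,265:310]),(b,np.s_[180:235,275:320]))]))
E
```

```text
top yellow 52 171.05924698086653 170.63456362414018 red 46 169.16474726335923 121.08443382224074
scene yellow 7 170.84675508853294 165.6825098272241 red 94 162.74930021549721 109.52746370499273
[0.52574252 0.25737412 0.1860033 ]
165.0 [274.19 250.26]
166 [275.57 250.6 ]
167 [276.96 250.92]
168 [278.35 251.21]
169 [279.75 251.48]
171 [282.56 251.95]
```

View pics/c7.png

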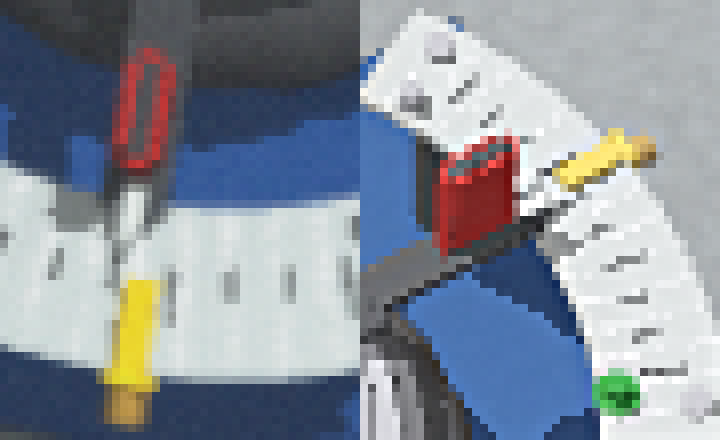

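>>> move_arm:
  increments: "0 -40 0 0 0 0 255;0 -40 0 0 0 0 255;0 -40 0 0 0 0 255;0 -40 0 0 0 0 255;0 -20 -30 0 0 0 255;0 -15 -25 0 0 0 255;0 0 0 0 0 0 255;0 0 0 0 0 0 255"

```text
time: 25.68
position: [0.5276, 0.0525, 0.1314]
tool_rot: [-0.331, -3.12, 0.002]
ft_force: [0.4, -0.3, 0.4]
grip_width: 0.002
grip_force: 0.0
```

Run:
```python
from arc import *
s=ctrl.get_state(); p=np.array(s["position"])*1000; M=R.from_rotvec(s["tool_rot"]).as_matrix(); print(p,s["ft_force"],np.degrees(np.arctan2(M[1,1],M[0,1])))
t=np.radians(168);d=p[:2]-A; print("rad",d@[np.cos(t),np.sin(t)],"off",d@[-np.sin(t),np.cos(t)])
rows((*p[:2],168),[(168,-22),(168,-17),(168,-14),(168,-13),(168.3,-12.6),(168.7,-12.6),(169.0,-12.6),(169.3,-12.6)])
```

```text
[527.60777384  52.49287427 131.37323829] [ 0.39857438 -0.26036603  0.44561502] 77.88896723159756
rad 123.50334929390331 off -28.436489618693166
0.1 -6.6 0 0 0 0.00 255;-1.0 -4.9 0 0 0 0.00 255;-0.6 -2.9 0 0 0 0.00 255;-0.2 -1.0 0 0 0 0.00 255;-0.3 -1.0 0 0 0 0.30 255;-0.3 -0.8 0 0 0 0.40 255;-0.2 -0.6 0 0 0 0.30 255;-0.1 -0.7 0 0 0 0.30 255;
end [525.00777384  33.99287427] 169.3
```

>>> move_arm:
  increments: "0 -6.6 0 0 0 0 255;-1 -4.9 0 0 0 0 255;-0.6 -2.9 0 0 0 0 255;-0.2 -1 0 0 0 0 255;-0.3 -1 0 0 0 0.3 255;-0.3 -0.8 0 0 0 0.4 255;-0.2 -0.6 0 0 0 0.3 255;-0.1 -0.7 0 0 0 0.3 255"

```text
time: 26.35
position: [0.5269, 0.0355, 0.133]
tool_rot: [0.291, 3.127, 0.003]
ft_force: [1.0, 3.4, 1.4]
grip_width: 0.003
grip_force: 1.7
```

>>> move_arm:
  increments: "0 0 0 0 0 0 255;0 0 0 0 0 0 255;0 0 0 0 0 0 255;0 0 0 0 0 0 255;0 0 0 0 0 0 255;0 0 0 0 0 0 255;0 0 0 0 0 0 255;0 0 0 0 0 0 255"

```text
time: 27.02
position: [0.5266, 0.0341, 0.1327]
tool_rot: [0.294, 3.127, 0.0]
ft_force: [0.9, 3.4, 3.2]
grip_width: 0.008
grip_force: 1.8
```

>>> move_arm:
  increments: "-0.1 -0.4 0 0 0 0.2 255;-0.1 -0.4 0 0 0 0.2 255;-0.1 -0.3 0 0 0 0.1 255;0 0 0 0 0 0 255;0 0 0 0 0 0 255;0 0 0 0 0 0 255;0 0 0 0 0 0 255;0 0 0 0 0 0 255"

```text
time: 27.68
position: [0.5262, 0.0329, 0.1326]
tool_rot: [0.28, 3.129, -0.0]
ft_force: [1.3, 2.2, 2.9]
grip_width: 0.003
grip_force: 1.6
```

>>> move_arm:
  increments: "1 4 0 0 0 0 255;3 12 0 0 0 0 255;0 15 25 0 0 0 255;0 20 30 0 0 0 255;0 40 0 0 0 0 255;0 40 0 0 0 0 255;0 40 0 0 0 0 255;0 40 0 0 0 0 255"

```text
time: 28.35
position: [0.5292, 0.2461, 0.1869]
tool_rot: [-0.28, -3.128, 0.002]
ft_force: [1.9, 0.4, -0.3]
grip_width: 0.0
grip_force: 0.0
```

Run:
```python
from meas import *
t,b=meas(); meas()
x=t["frame"][225:275,258:312][:,:,::-1]; y=b["frame"][180:235,280:320][:,:,::-1]
cv2.imwrite("pics/c8.png",cv2.resize(x,None,fx=11,fy=11,interpolation=cv2.INTER_CUBIC))
```

```text
top yellow 52 171.05924698086653 170.63456362414018 red 52 170.5749884669383 121.61636032780623
scene yellow 8 170.55637922486073 167.06743761301223 red 91 164.51970833152822 109.81745194805688
top yellow 52 171.05924698086653 170.63456362414018 red 47 170.74785197726172 122.58541304857354
scene yellow 7 170.84675508853294 165.6825098272241 red 93 164.5037862304353 109.87998686466328
```

View pics/c8.png

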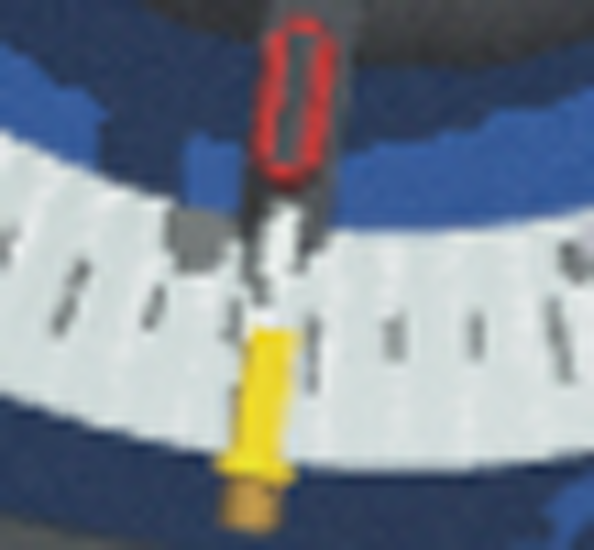

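```bash
cat > prof.py <<'E'
from arc import *
def prof(K=6):
    F=0
    for _ in range(K): p=ctrl.get_image("top"); F=F+p["frame"].astype(np.float32)/K
    th=np.arange(163,179,.1)
    def samp(r,z):
        T,Rr=np.meshgrid(np.radians(th),r); w=np.stack([A[0]+Rr*np.cos(T),A[1]+Rr*np.sin(T),0*T+z*1000],-1).reshape(-1,3)/1000
        uv=proj(p,w).astype(np.float32).reshape(*T.shape,2); return cv2.remap(F,uv[...,0],uv[...,1],cv2.INTER_LINEAR)
    red=samp(np.arange(113,131,1.),.157); s=np.clip(red[...,0]-(red[...,1]+red[...,2])/2-30,0,None).mean(0); print("red",(s*th).sum()/s.sum())
    y=samp(np.arange(160,175,1.),.114); s=np.clip((y[...,0]+y[...,1])/2-y[...,2]-60,0,None)
    print("yel",(s.mean(0)*th).sum()/s.mean(0).sum(),"in/out",[(q.mean(0)*th).sum()/q.mean(0).sum() for q in (s[:6],s[-6:])])
    for r in (137,139,141,143,145,147,149,151):
        g=samp(np.array([r,r+.5]),.114).mean((0,2)); print(r,g[20:140:5].astype(int))
    print("th",th[20:140:5].round(1))
if __name__=="__main__": prof()
E
python3 prof.py
```

```text
red 170.79724797588182
yel 171.0720488523273 in/out [np.float64(171.0658058378704), np.float64(171.0682636301831)]
137 [102 102 102 101  92  78  61  62  73 101 143 189 209 188 136 105  90  91
  97 105 114 114 112 113]
139 [113 114 113 108  98  84  68  68  88 141 190 226 222 194 132 106  95 109
 135 167 182 184 177 179]
141 [120 120 119 119 116 107  89  76 104 149 199 223 223 206 137 103 103 133
 170 212 214 213 211 210]
143 [120 121 121 125 137 149 145 106 124 158 209 225 225 208 150 124 162 192
 212 222 219 215 214 213]
145 [121 120 121 126 153 175 187 132 123 148 200 224 226 201 169 151 198 217
 222 224 220 216 215 214]
147 [120 122 126 138 167 194 192 151 127 154 192 216 226 211 200 194 211 218
 222 223 222 220 216 214]
149 [135 145 157 181 200 215 200 173 137 131 148 184 217 222 216 213 214 216
 219 223 224 220 216 214]
151 [205 216 225 226 223 216 209 200 191 161 145 176 204 218 215 213 211 211
 217 221 222 219 216 214]
th [165.  165.5 166.  166.5 167.  167.5 168.  168.5 169.  169.5 170.  170.5
 171.  171.5 172.  172.5 173.  173.5 174.  174.5 175.  175.5 176.  176.5]
```

>>> move_arm:
  increments: "0 -40 0 0 0 0 255;0 -40 0 0 0 0 255;0 -40 0 0 0 0 255;0 -40 0 0 0 0 255;0 -20 -30 0 0 0 255;0 -15 -25 0 0 0 255;0 0 0 0 0 0 255;0 0 0 0 0 0 255"

```text
time: 29.52
position: [0.5292, 0.0481, 0.1321]
tool_rot: [-0.284, -3.126, 0.0]
ft_force: [0.4, 1.2, 1.2]
grip_width: 0.008
grip_force: 0.0
```

>>> move_arm:
  increments: "-1.5 -6 0 0 0 0 255;-1 -5 0 0 0 0 255;-0.5 -2 0 0 0 0 255;0 -1 0 0 0 0 255;0 0 0 0 0 0 255;0 0 0 0 0 0 255;0 0 0 0 0 0 255;0 0 0 0 0 0 255"

```text
time: 30.18
position: [0.5272, 0.0354, 0.1326]
tool_rot: [0.279, 3.129, 0.0]
ft_force: [0.5, -0.1, -0.6]
grip_width: 0.007
grip_force: 0.0
```

>>> move_arm:
  increments: "-0.3 -1 0 0 0 0 255;-0.2 -0.6 0 0 0 0 255;-0.1 -0.4 0 0 0 0 255;0 -0.3 0 0 0 0 255;0 0 0 0 0 0 255;0 0 0 0 0 0 255;0 0 0 0 0 0 255;0 0 0 0 0 0 255"

```text
time: 30.85
position: [0.5265, 0.033, 0.1326]
tool_rot: [-0.28, -3.129, -0.0]
ft_force: [0.7, 1.2, -1.2]
grip_width: 0.006
grip_force: 0.6
```

Light contact; a last 0.65 mm, then clear off.

>>> move_arm:
  increments: "-0.1 -0.3 0 0 0 0 255;0 -0.3 0 0 0 0 255;0 -0.1 0 0 0 0 255;0 0 0 0 0 0 255;0 0 0 0 0 0 255;0 0 0 0 0 0 255;0 0 0 0 0 0 255;0 0 0 0 0 0 255"

```text
time: 31.52
position: [0.5264, 0.0321, 0.1325]
tool_rot: [-0.28, -3.129, -0.0]
ft_force: [0.6, 2.8, -1.5]
grip_width: 0.003
grip_force: 1.4
```

>>> move_arm:
  increments: "1 4 0 0 0 0 255;3 12 0 0 0 0 255;0 15 25 0 0 0 255;0 20 30 0 0 0 255;0 40 0 0 0 0 255;0 40 0 0 0 0 255;0 40 0 0 0 0 255;0 40 0 0 0 0 255"

```text
time: 32.18
position: [0.5305, 0.2453, 0.1881]
tool_rot: [0.28, 3.128, 0.0]
ft_force: [1.3, -0.9, 0.6]
grip_width: 0.008
grip_force: 0.0
```

```bash
python3 prof.py
```

```text
red 171.159553443276
yel 171.07221764005934 in/out [np.float64(171.06595399838193), np.float64(171.0673441056623)]
137 [102 101 102 103  97  87  70  64  66  84 112 145 177 195 197 127  90  89
  95 103 112 114 113 113]
139 [113 113 113 113 107  99  78  70  76 118 163 210 222 215 184 136  91  95
 115 145 174 183 177 178]
141 [119 119 120 121 119 112  94  80  85 119 168 214 228 221 187 142  90 102
 130 170 200 213 211 209]
143 [119 120 121 121 121 118 113 108 111 128 167 206 229 222 183 142 107 136
 174 211 216 215 213 212]
145 [119 120 121 123 127 128 126 118 113 116 157 197 230 219 180 134 142 178
 216 222 219 215 214 213]
147 [120 121 124 137 157 179 175 147 118 119 152 189 226 220 197 165 192 213
 220 222 221 218 215 213]
149 [134 144 156 180 199 214 199 172 136 130 143 171 205 208 200 203 211 215
 218 222 223 220 215 213]
151 [204 215 225 226 222 215 207 200 196 172 155 160 191 211 209 211 211 211
 217 221 222 219 215 213]
th [165.  165.5 166.  166.5 167.  167.5 168.  168.5 169.  169.5 170.  170.5
 171.  171.5 172.  172.5 173.  173.5 174.  174.5 175.  175.5 176.  176.5]
```

>>> move_arm:
  increments: "0 0 0 0 0 0 255;0 0 0 0 0 0 255;0 0 0 0 0 0 255;0 0 0 0 0 0 255;0 0 0 0 0 0 255;0 0 0 0 0 0 255;0 0 0 0 0 0 255;0 0 0 0 0 0 255"

```text
time: 33.15
position: [0.5304, 0.2431, 0.1876]
tool_rot: [0.28, 3.129, 0.0]
ft_force: [-0.1, 0.2, 0.0]
grip_width: 0.005
grip_force: 0.0
```

```bash
python3 -c "
from bench import ctrl
print(ctrl.close_job())"
```

```text
the job is handed in; nothing more can be done
None
```

Job handed in at about 33 s: I pushed the lever back until the force showed it against the open stop (about 5 N), then brought its pointer to within about 0.1° of the yellow tab by the top camera and left the hand clear; I viewed 11 pictures, one over the limit of 10.

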